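# Tighten the grinder's lock ring with the two-prong spanner

### The arm

A 6-joint arm with a two-finger parallel gripper is mounted at the origin on the work surface. World frame = base frame: x ahead of the robot, y to its left, z up, the work surface at z = 0. Lengths are in mm, angles in rad, forces in N, time in s.
With the tool pointing down it reaches from about 250 to 725 mm from the base axis. Payload 4 kg.
Tool frame: the origin (TCP) lies at the very end of the fingers, on their centre line; the grasp point (between the pads) lies 19 mm behind it (arm.grip_depth is the distance from the TCP to the grasp point, in mm); z points along the fingers, y is the line along which they close (so a half turn about z gives the same grasp; the last joint's range is limited). The gripper opens to 85 mm and grips with 20 to 120 N. Pads are 22 mm wide; open, the fingers measure 114 mm over their backs; the gripper's body (76 mm by 85 mm) begins 54 mm behind the grasp point. The pads swing forward as they close: fully open they stand 13 mm farther back than shut.
Start: joints at [1.15, 0.241, 0.005, 1.335, 0, 1.571], TCP at [204.243, 456.381, 197.206] pointing down, gripper open.
Joint ranges: [-2.72, 2.72], [-1.05, 1.87], [-1.09, 1.28], [-1.99, 2.15], [-1.42, 1.44], [-3.14, 3.14]. Speed limits (rad/s): [2.79, 2.79, 3.14, 3.14, 3.14, 3.14].

### API

Orientations are given as a unit quaternion [x, y, z, w].
In Python, from rig import arm, cams, job_done gives the robot as it stands.
- The arm moves only by the tool apply_moves, never from a script. Its argument "series" is a list of rows, each an object with "xyz": the shift along the tool's x, y, z in mm, a list of three; "turn": the turn, a rotation vector about the tool's x, y, z in rad, a list of three. In form: [{"xyz": [x, y, z], "turn": [ax, ay, az]}, ...]. A call has 1 to 10 rows; each row is the pose to reach, as a shift and turn from the pose commanded when the call began, along the tool's axes at that moment; what a row does not reach only later rows make up. A row lasts 1/12 s, in which the tool goes at most 41.7 mm and 7.16 degrees, less where a joint would pass 70% of its speed; a pose out of reach is approached as far as the arm can. A call with a gripper value outside its range is refused whole. "claw" is the finger opening in mm, from 0 to 85.4, set as the call begins (left out, the last holds). The fingers move at their own pace and stop on an object; "squeeze" is the grip in N (left out, the last holds). Time passes only in rows, so rows that repeat a pose let the fingers close. It gives the time, the measured TCP pose, the force, the opening and the grip force at its end, in the units of the state.
- arm.get_obs(): the state, without advancing time (a new reading comes with each control period).
- cams.read_camera(name): name is "scene" or "top" or "wrist"; returns the picture (400x640x3 uint8, red, green, blue); there is no depth.
- cams.camera_model(name): a dict with "K" (3x3 intrinsics, pixels), "R" (3x3) and "t" (3): a world point X has camera coordinates R X + t; the wrist camera has in their place "T_tool_cam" (4x4, takes a point from camera to tool coordinates, whose origin is the TCP and whose axes are the flange's). Camera axes: x right, y down, z forward; pixel columns grow to the right and rows downward; lengths in mm; the calibration is good to about 2 mm. A picture is of the moment at which its call begins: read the wrist's pose just before it. camera_model takes no time and is no camera call.
- job_done(): hands the job in; it is judged then, once.
The state is a dict: "time_s": time; "q": joint angles; "qvel": joint speeds; "tau": joint torques, N m; "eef_pos": TCP position; "ee_rot": TCP orientation; "force": force on the tool from outside, world axes, zero at the start; "ft_torque": the same for the moment, N m; "gripper_width": finger opening in mm; "finger_force": force on a finger pad.
Only numpy, scipy, OpenCV 4.12 (cv2) and the standard library are available. Lean on these libraries where they do the work, as an engineer would, in place of code of your own. Each camera call takes 0.05 s, during which the arm holds its last target. There are 200 camera calls.

### The job

Take the two-prong spanner out of its wooden block, set both prongs fully into the two holes of the lock ring that holds the disc on the upturned grinder, and turn the ring clockwise (seen from above) until it comes up tight against its stop. Feel the prongs in gently and do not turn the ring with anything but properly engaged prongs, or jam or force it past tight; then stand the spanner back in its block, prongs down in the slot, and leave the other things on the bench alone.

Things in the scene. Friction and masses are not known exactly. Their poses are not given: they have to be found in the camera images.
- spanner_mid (a point): Centre of the black grip of the loose two-prong spanner (0.2 to 0.33 kg). z up, x along the line of the prongs. The grip is an upright flat paddle 44 (x) x 14 (y) x 52 mm tall, this point half-way up; pinch it across its 14 mm. Below the grip is a steel head bar 50 x 18 x 10 mm, its underside 36 mm below this point. It starts standing in its block.
- spanner_tips (a point): Midway between the tips of the spanner's two prongs, 46 mm below spanner_mid, same axes. The prongs are round steel pins 6.6 mm thick, 10 mm long below the head, the last 4 mm tapered to a 2 mm tip, 17 mm either side of the centre along x (34 mm apart).
- block_slot (a point): Centre of the slot's mouth in the top of the fixed wooden block (100 x 64 mm, 30 mm tall) where the spanner stands. The slot is 47 mm (x) x 13 mm (y), 14 mm deep: both prongs go in it and the head rests on the block's top; spanner x along block x, either way round.
- spindle_face (a point): On the lock ring's upright axis, level with its flat top face; axes are the grinder's (fixed): z up, x towards its tail. Steel ring 50 mm across, 14 mm thick, on a 125 mm disc 14 mm below this point. Two holes 9 mm wide, 11.8 mm deep, 17 mm either side of the axis. The heading of the hole line is not measured: at the start within 0.6 rad either way of the grinder's x; it turns with the ring.
- lockring (a joint): Angle of the lock ring (rad), growing as it turns clockwise seen from above (tightening). Starts between -0.1 and 0; comes up tight on a hard stop at 0.60. It takes about 0.2 N m to turn and stays where it is left: prongs lightly rubbing on its face do not move it, hard pressing while twisting does.
- spray_can: Bystander: upright spray can, 60 mm across, 170 mm tall; origin under its centre.
- tape_roll: Bystander: roll of black tape lying flat, 90 mm across, 22 mm tall; origin under its centre.
- screwdriver: Bystander: screwdriver lying on the bench along its x, about 0.2 m long.

How it is judged (in metres and radians):
On the way, in this order (a step that is already met when the one before it is completed fails the run):
1. both prongs are in the ring's holes, before it has been tightened (horizontal distance between spanner_tips and spindle_face below 0.004 m and z of spanner_tips in the frame of spindle_face below -0.006 m and angle between spanner_tips's own z axis and vertical below 0.12 rad and value of joint lockring below 0.2 rad), for 0.2 s.
2. the ring is turned up tight with both prongs engaged (horizontal distance between spanner_tips and spindle_face below 0.004 m and z of spanner_tips in the frame of spindle_face below -0.006 m and angle between spanner_tips's own z axis and vertical below 0.12 rad and value of joint lockring above 0.56 rad), for 0.1 s.
At the end, for the whole second after the job is handed in: The lock ring is within 0.04 rad of its stop (angle over 0.56), and the spanner stands at rest, upright within 0.1 rad, in its block with its prong tips at least 6 mm down in the slot and within 14 mm of the centre of the slot's mouth (value of joint lockring above 0.56 rad and distance between spanner_tips and block_slot below 0.014 m and z of spanner_tips in the frame of block_slot below -0.006 m and angle between spanner_mid's own z axis and vertical below 0.1 rad and linear speed of spanner below 0.02 m/s); the robot touches nothing.
It fails at once if the spanner pushed against the lock ring with more than 60 N (contact force between spanner and lockring above 60 N).
It fails at once if the lock ring being turned (past 0.15 rad, faster than 0.1 rad/s) while the prongs are not both in its holes (value of joint lockring above 0.15 rad and velocity of joint lockring above 0.1 rad/s and not (horizontal distance between spanner_tips and spindle_face below 0.004 m and z of spanner_tips in the frame of spindle_face below -0.006 m and angle between spanner_tips's own z axis and vertical below 0.12 rad)).
It fails at once if the gripper or arm pushed the lock ring (contact force between any of the fingers, the arm and lockring above 2 N).
It fails at once if a bystander (spray can, tape roll, screwdriver) moved by more than 2 cm (distance of any of spray_can, tape_roll, screwdriver from where it was at the start of the episode above 0.02 m).
It also fails if it takes over 72 s, if anything falls off the work surface, if the arm or the gripper's body presses on something with over 40 N, if the wrist force passes 120 N, or if a joint passes its speed limit or range.

## Working session

There is one attempt and no reset: what is moved stays moved. The work goes in short steps, Python scripts to look and compute and a tool call to move; the robot and the scene stay as the last step left them, time stands still between calls to the robot, and variables do not carry over. Pictures are saved under pics/ and viewed, at most 10 in all, crops included, and the job is handed in when it is done.

Besides the shell and the picture viewer there is one more tool, called after ">>>" by a JSON object that holds its "api" and its "payload", one argument or row to a line. apply_moves: Moves the arm, as the interface text tells. Its arguments: {"type":"object","properties":{"series":{"type":"array","items":{"type":"object","properties":{"xyz":{"type":"array","items":{"type":"number"}},"turn":{"type":"array","items":{"type":"number"}}}}},"claw":{"type":"number"},"squeeze":{"type":"number"}},"required":["series"]}

```bash
ls; mkdir -p pics; python3 - <<'E'
from rig import arm, cams
import cv2, numpy as np
o=arm.get_obs(); print({k:np.round(v,3).tolist() for k,v in o.items()})
ims=[]
for n in ["scene","top","wrist"]:
    im=cams.read_camera(n); cv2.imwrite(f"pics/{n}0.png",im[:,:,::-1]); m=cams.camera_model(n)
    print(n,{k:np.round(v,3).tolist() for k,v in m.items()})
E
```

```text
pics
{'time_s': 0.0, 'q': [1.15, 0.241, 0.004, 1.335, 0.0, 1.571], 'qvel': [-0.001, -0.001, 0.0, 0.001, -0.0, 0.0], 'tau': [0.001, -37.231, 25.241, 0.017, 0.0, -0.0], 'eef_pos': [203.951, 455.758, 196.315], 'ee_rot': [0.209, 0.978, -0.001, -0.0], 'force': [-1.002, 0.531, 0.463], 'ft_torque': [-0.07, 0.036, 0.031], 'finger_force': 0.0, 'gripper_width': 85.51}
scene {'K': [[438.91, 0.0, 313.556], [0.0, 438.91, 199.965], [0.0, 0.0, 1.0]], 'R': [[-0.786, 0.618, -0.017], [0.35, 0.423, -0.836], [-0.509, -0.663, -0.549]], 't': [368.722, -125.504, 1747.331]}
top {'K': [[400.024, 0.0, 311.98], [0.0, 400.024, 199.978], [0.0, 0.0, 1.0]], 'R': [[0.022, -1.0, 0.002], [-0.987, -0.022, -0.159], [0.159, 0.002, -0.987]], 't': [64.384, 552.299, 1092.585]}
wrist {'K': [[316.581, 0.0, 315.123], [0.0, 316.581, 203.174], [0.0, 0.0, 1.0]], 'T_tool_cam': [[-0.0, -0.952, -0.305, 77.663], [1.0, -0.0, -0.0, -0.874], [0.0, -0.305, 0.952, -176.92], [0.0, 0.0, 0.0, 1.0]]}
```

View pics/top0.png

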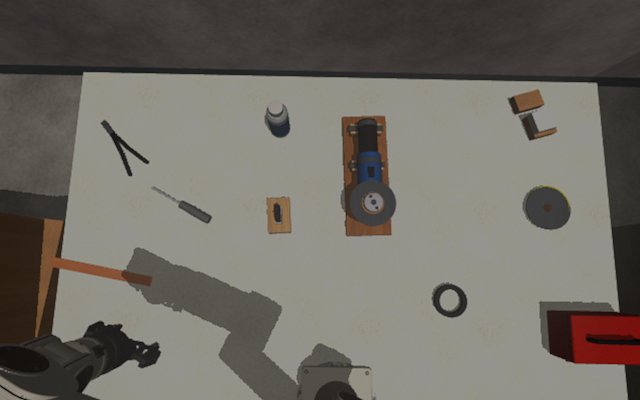

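View pics/scene0.png

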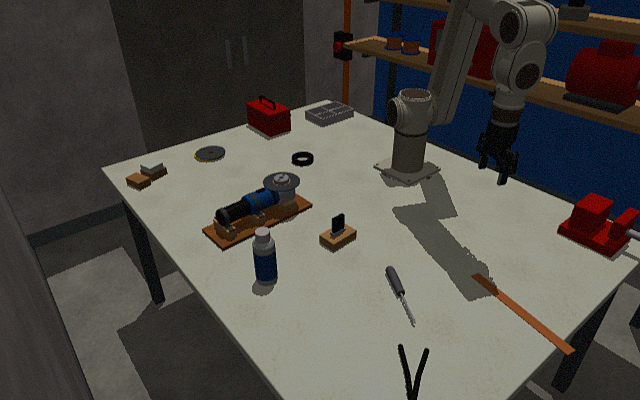

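The top view shows the block with the spanner at (278,212), the lock ring at (373,202), the can at (278,118), the tape at (450,300) and the screwdriver near (182,205). The scene view shows the grip at (338,224) and the ring at (281,180).

```bash
cat > h.py <<'E'
import numpy as np, cv2
from rig import arm, cams
from scipy.spatial.transform import Rotation as Ro
def pose():
    o=arm.get_obs(); return np.array(o["eef_pos"]),Ro.from_quat(o["ee_rot"]).as_matrix(),o
def cam(n,p=None,R=None):
    """K, camera centre, camera->world rotation"""
    m=cams.camera_model(n); K=np.array(m["K"])
    if n=="wrist":
        T=np.array(m["T_tool_cam"]); return K,p+R@T[:3,3],R@T[:3,:3]
    Rc=np.array(m["R"]); return K,-Rc.T@np.array(m["t"]),Rc.T
def ray(c,uv):
    d=c[2]@np.linalg.inv(c[0])@np.array([uv[0],uv[1],1.]); return c[1],d/np.linalg.norm(d)
def plane(c,uv,z):
    o,d=ray(c,uv); return o+d*(z-o[2])/d[2]
def tri(rs):
    A=sum(np.eye(3)-np.outer(d,d) for o,d in rs); b=sum((np.eye(3)-np.outer(d,d))@o for o,d in rs)
    x=np.linalg.solve(A,b); return x,[np.linalg.norm(np.cross(x-o,d)) for o,d in rs]
def proj(c,X):
    q=c[0]@c[2].T@(np.asarray(X)-c[1]); return q[:2]/q[2]
def go(target,yaw=None):
    """shift in tool axes, turn about tool z so that tool y heads along yaw (mod pi)"""
    p,R,o=pose(); s=R.T@(np.array(target)-p); print("xyz",np.round(s,1))
    if yaw is not None:
        cur=np.arctan2(R[1,1],R[0,1]); d=(yaw-cur+np.pi/2)%np.pi-np.pi/2
        print("turn z",round(-d,4),"cur",round(cur,3))
def snap(n,name):
    p,R,o=pose(); im=cams.read_camera(n); cv2.imwrite(f"pics/{name}.png",im[:,:,::-1]); 
    np.savez(f"pics/{name}.npz",p=p,R=R); return im,cam(n,p,R)
E
python3 - <<'E'
from h import *
t=cam("top"); s=cam("scene")
print("block",plane(t,(279,215),30),plane(t,(278,212),90))
print("spanner tri",tri([ray(t,(278,210)),ray(s,(338,217))]))
print("ring tri",tri([ray(t,(373,202)),ray(s,(281,179))]))
for n,uv in [("can",(278,105)),("tape",(450,300)),("scd",(195,212))]: print(n,plane(t,uv,20))
print(plane(t,(367,170),60))
E
```

```text
block [507.48186553 169.78871013  30.        ] [508.33759324 167.74261133  90.        ]
spanner tri (array([511.45636418, 170.29760282,  89.06171596]), [np.float64(3.3643278354881496), np.float64(3.3643278354882353)])
ring tri (array([537.40434983, -86.14250514, 115.26419961]), [np.float64(0.012280128627328883), np.float64(0.012280128627399389)])
can [842.73858636 185.27420361  20.        ]
tape [ 280.30502066 -314.94975564   20.        ]
scd [512.11121913 413.41503771  20.        ]
[637.76029742 -77.8058936   60.        ]
```

```bash
python3 -c "
from h import *
go([510,170,230],1.5708)"
```

```text
xyz [-396.1 -136.   -33.3]
turn z -0.4208 cur 1.15
```

>>> {"api": "apply_moves", "payload": {
  "series": [
    {"xyz":[-396,-136,-33],"turn":[0,0,-0.42]},
    {"xyz":[-396,-136,-33],"turn":[0,0,-0.42]},
    {"xyz":[-396,-136,-33],"turn":[0,0,-0.42]},
    {"xyz":[-396,-136,-33],"turn":[0,0,-0.42]},
    {"xyz":[-396,-136,-33],"turn":[0,0,-0.42]},
    {"xyz":[-396,-136,-33],"turn":[0,0,-0.42]},
    {"xyz":[-396,-136,-33],"turn":[0,0,-0.42]},
    {"xyz":[-396,-136,-33],"turn":[0,0,-0.42]},
    {"xyz":[-396,-136,-33],"turn":[0,0,-0.42]},
    {"xyz":[-396,-136,-33],"turn":[0,0,-0.42]}
  ]
}}

```text
time_s: 0.98
eef_pos: [497.8, 181.1, 228.7]
ee_rot: [0.0, 1.0, 0.0, -0.0]
force: [1.0, 0.7, -0.9]
gripper_width: 85.5
finger_force: 0.0
```

>>> {"api": "apply_moves", "payload": {
  "series": [
    {"xyz":[0,0,0],"turn":[0,0,0]},
    {"xyz":[0,0,0],"turn":[0,0,0]},
    {"xyz":[0,0,0],"turn":[0,0,0]},
    {"xyz":[0,0,0],"turn":[0,0,0]}
  ]
}}

```text
time_s: 1.32
eef_pos: [495.9, 183.6, 228.4]
ee_rot: [-0.0, 1.0, -0.0, -0.001]
force: [-0.8, 0.1, -1.0]
gripper_width: 85.5
finger_force: 0.0
```

```bash
python3 -c "
from h import *
im,c=snap('wrist','w1'); print(pose()[0],np.round(pose()[2]['q'],3))
print(proj(c,[508,169,30]),proj(c,[508,169,92]))"
```

```text
[495.80175443 183.90629992 228.59604897] [0.355 0.289 0.15  1.433 0.    0.354]
[304.03255383 179.72263652] [302.00655711 193.79491154]
```

View pics/w1.png

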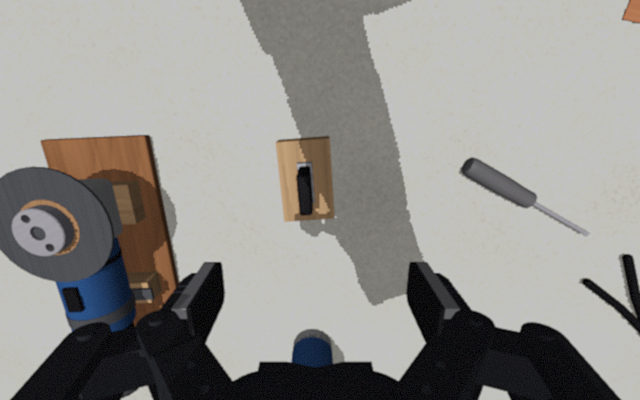

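w1 shows the block top with corners near (277,140), (330,137), (334,218), (284,221), the black grip at (305,190), and the ring at (39,233) with holes near (54,217) and (26,247). Next I take a second wrist position for triangulation.

>>> {"api": "apply_moves", "payload": {
  "series": [
    {"xyz":[-35,-8,10]},
    {"xyz":[-65,-15,20]},
    {"xyz":[-65,-15,30]},
    {"xyz":[-65,-15,30]},
    {"xyz":[-65,-15,30]},
    {"xyz":[-65,-15,30]}
  ]
}}

```text
validation failed for argument at $.se...
```

```bash
python3 -c "
from h import *
im,c=snap('wrist','w2'); print(pose()[0])
for n in ['w1','w2']:
    d=np.load(f'pics/{n}.npz'); c=cam('wrist',d['p'],d['R']); im=cv2.imread(f'pics/{n}.png')
    u,v=proj(c,[508,169,50]).astype(int); x0,y0=u-70,v-90
    cr=im[y0:y0+180,x0:x0+140]; hsv=cv2.cvtColor(cr,cv2.COLOR_BGR2HSV)
    w=cv2.inRange(hsv,(5,90,60),(25,255,255)); b=cv2.inRange(hsv,(0,0,0),(180,255,45))
    for nm,m in [('wood',w),('black',b)]:
        cs=sorted(cv2.findContours(m,0,2)[0],key=cv2.contourArea)[-1:]
        r=cv2.minAreaRect(cs[0]); print(n,nm,cv2.contourArea(cs[0]),np.round(cv2.boxPoints(r)+[x0,y0],1).tolist())
    cv2.imwrite(f'pics/{n}c.png',np.hstack([cv2.resize(q,None,fx=2,fy=3,interpolation=0) for q in (cr,cv2.cvtColor(b|w//2,cv2.COLOR_GRAY2BGR))]))
a,b=[cv2.imread(f'pics/{n}c.png') for n in ('w1','w2')]
cv2.imwrite('pics/cc.png',np.hstack([cv2.resize(a,(390,560)),cv2.resize(b,(390,560))]))
"
```

```text
[495.81068064 184.06084897 228.72298967]
w1 wood 3918.0 [[276.3, 140.6], [328.0, 136.2], [334.7, 216.8], [283.0, 221.1]]
w1 black 520.0 [[296.3, 167.4], [309.2, 166.4], [312.8, 213.5], [300.0, 214.5]]
w2 wood 3923.5 [[275.8, 140.7], [327.9, 136.3], [334.6, 216.8], [282.5, 221.1]]
w2 black 528.0 [[295.8, 167.6], [308.8, 166.4], [313.0, 213.3], [300.0, 214.5]]
```

View pics/cc.png

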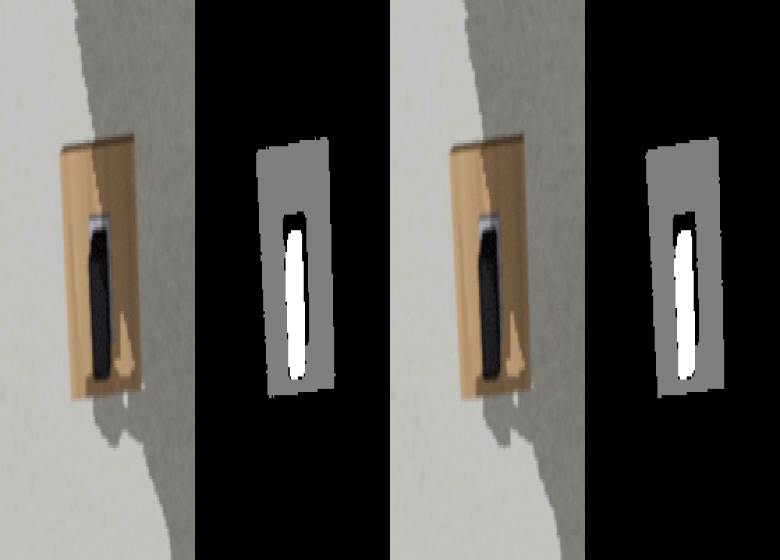

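The crops show a clean wood mask and the black grip, slightly rotated. The move was refused because the turns were missing, so I repeat it.

>>> {"api": "apply_moves", "payload": {
  "series": [
    {"xyz":[-35,-8,10],"turn":[0,0,0]},
    {"xyz":[-65,-15,20],"turn":[0,0,0]},
    {"xyz":[-85,-15,30],"turn":[0,0,0]},
    {"xyz":[-85,-15,30],"turn":[0,0,0]},
    {"xyz":[-85,-15,30],"turn":[0,0,0]},
    {"xyz":[-85,-15,30],"turn":[0,0,0]}
  ]
}}

```text
time_s: 1.92
eef_pos: [580.8, 168.8, 198.8]
ee_rot: [-0.0, 1.0, -0.0, -0.0]
force: [-0.6, -0.2, -0.2]
gripper_width: 85.2
finger_force: 0.0
```

```bash
cat > seg.py <<'E'
from h import *
def meas(n):
    d=np.load(f'pics/{n}.npz'); c=cam('wrist',d['p'],d['R']); im=cv2.imread(f'pics/{n}.png')
    u,v=proj(c,[508,169,50]).astype(int); x0,y0=max(u-70,0),max(v-90,0)
    cr=im[y0:y0+180,x0:x0+140]; hsv=cv2.cvtColor(cr,cv2.COLOR_BGR2HSV)
    w=cv2.inRange(hsv,(5,90,60),(25,255,255)); b=cv2.inRange(hsv,(0,0,0),(180,255,45))
    out=[]
    for m in (w,b):
        cs=max(cv2.findContours(m,0,2)[0],key=cv2.contourArea)
        q=cv2.boxPoints(cv2.minAreaRect(cs))+[x0,y0]; q=q[np.argsort(q[:,1])]
        q=np.vstack([q[:2][np.argsort(q[:2,0])],q[2:][np.argsort(q[2:,0])]]); out.append(q)
    return c,out[0],out[1]
E
python3 - <<'E'
from seg import *
snap('wrist','w2'); print(pose()[0])
r1,r2=meas('w1'),meas('w2')
for i,nm,z in ((1,'wood',30),(2,'black',92)):
    print(nm)
    for k in range(4):
        X,e=tri([ray(r1[0],r1[i][k]),ray(r2[0],r2[i][k])]); print(r1[i][k],r2[i][k],np.round(X,1),np.round(e[0],1))
    for r in (r1,r2):
        P=np.array([plane(r[0],q,z) for q in r[i]]); print(np.round(P[:,:2],1).tolist(),np.round(P.mean(0),1))
im=cv2.imread('pics/w2.png'); cv2.imwrite('pics/w2v.png',im)
E
```

```text
[580.93313996 168.81484826 199.44931563]
wood
[276.29654694 140.5586319 ] [284.63438416  60.06411362] [461.9 136.2  21.8] 0.2
[328.02068329 136.24828339] [345.59619141  55.54842758] [457.2 198.5  19. ] 0.5
[283.0069046  221.08276367] [291.8840332  157.93450928] [561.  142.2  32.3] 0.2
[334.73104095 216.77242279] [352.84584045 153.41882324] [556.1 208.   30.2] 0.8
[[461.0, 137.0], [456.0, 197.5], [561.8, 141.8], [555.9, 207.3]] [508.7 170.9  30. ]
[[462.9, 137.1], [458.7, 198.0], [561.4, 142.2], [556.4, 208.9]] [509.8 171.5  30. ]
black
[296.34116745 167.43530273] [309.49307251  84.62198639] [487.3 162.   58.3] 0.4
[309.18823242 166.44706726] [324.8266449   83.79314423] [486.4 176.3  57. ] 0.5
[299.95881653 214.46470642] [312.25053406 135.63509369] [531.5 165.8  89.1] 0.7
[312.80587769 213.47647095] [327.58410645 134.80625153] [531.  179.4  87.6] 0.6
[[480.5, 163.7], [479.5, 176.5], [530.6, 166.6], [529.5, 180.1]] [505.  171.7  92. ]
[[489.0, 162.9], [488.3, 175.8], [531.1, 165.1], [530.4, 178.6]] [509.7 170.6  92. ]
```

View pics/w2.png

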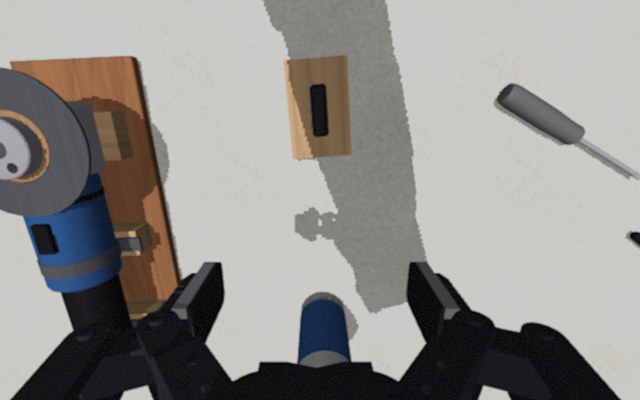

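The second view shows the grip top centred at (318,110) in its block, with the ring at the left edge and the can at (322,325). It puts the grip centre at about (509.7,170.7) with a heading of about +0.075 rad.

```bash
python3 -c "
from h import *
go([509.7,170.8,125],1.646); print(pose()[0])"
```

```text
xyz [71.2  2.  74.4]
turn z -0.0743 cur 1.572
[580.93313996 168.81484826 199.44931563]
```

>>> {"api": "apply_moves", "payload": {
  "series": [
    {"xyz":[30,1,25],"turn":[0,0,-0.04]},
    {"xyz":[55,2,50],"turn":[0,0,-0.074]},
    {"xyz":[71,2,70],"turn":[0,0,-0.074]},
    {"xyz":[71,2,74],"turn":[0,0,-0.074]},
    {"xyz":[71,2,74],"turn":[0,0,-0.074]},
    {"xyz":[71,2,74],"turn":[0,0,-0.074]},
    {"xyz":[71,2,74],"turn":[0,0,-0.074]}
  ]
}}

```text
time_s: 2.55
eef_pos: [513.2, 170.7, 127.1]
ee_rot: [-0.037, 0.999, 0.001, 0.002]
force: [-0.2, 0.3, -0.3]
gripper_width: 85.1
finger_force: 0.0
```

```bash
python3 - <<'E'
from seg import *
snap('wrist','w3'); p,R,o=pose(); print(p,np.round(o['q'],3))
c,w,b=meas('w3'); print(w,b)
for q,z in ((w,30),(b,92)):
    P=np.array([plane(c,x,z) for x in q]); print(np.round(P[:,:2],1).tolist(),np.round(P.mean(0),1),np.arctan2(*(P[2:]-P[:2]).mean(0)[1::-1]))
im=cv2.imread('pics/w3.png'); cv2.imwrite('pics/w3c.png',cv2.resize(im[80:330,180:460],None,fx=2,fy=2))
E
```

```text
[513.22608883 170.64439097 126.87781276] [ 0.321  0.356 -0.022  1.188 -0.     0.248]
[[281. 130.]
 [353. 130.]
 [281. 239.]
 [353. 239.]] [[308. 169.]
 [326. 169.]
 [308. 238.]
 [326. 238.]]
[[460.7, 137.0], [456.3, 197.7], [561.3, 141.0], [556.4, 208.8]] [508.7 171.1  30. ] 0.07500054295968878
[[479.3, 162.4], [478.4, 174.6], [530.3, 165.7], [529.4, 178.8]] [504.4 170.4  92. ] 0.07499262462489835
```

View pics/w3c.png

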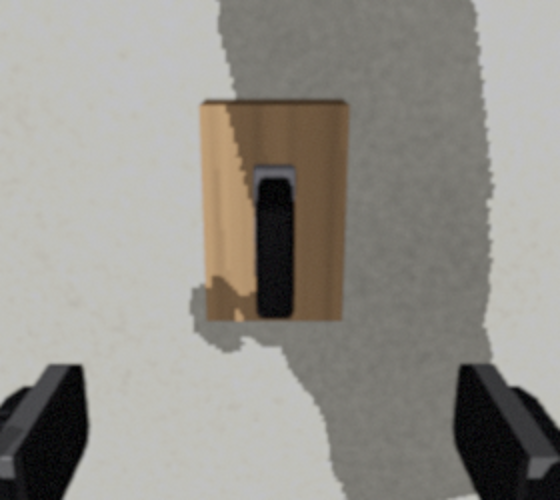

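The crop shows the grip lined up with the tool axes and the fingers well clear on both sides. I descend and grasp.

>>> {"api": "apply_moves", "payload": {
  "series": [
    {"xyz":[4,0.4,20],"turn":[0,0,0]},
    {"xyz":[4,0.4,45],"turn":[0,0,0]},
    {"xyz":[4,0.4,65],"turn":[0,0,0]},
    {"xyz":[4,0.4,75],"turn":[0,0,0]},
    {"xyz":[4,0.4,75],"turn":[0,0,0]},
    {"xyz":[4,0.4,75],"turn":[0,0,0]},
    {"xyz":[4,0.4,75],"turn":[0,0,0]}
  ]
}}

```text
time_s: 3.18
eef_pos: [508.5, 170.5, 51.3]
ee_rot: [-0.036, 0.999, 0.0, 0.001]
force: [-0.5, -0.5, -0.2]
gripper_width: 85.4
finger_force: 0.0
```

```bash
python3 -c "
from h import *
p,R,o=pose();print(p,o['force'],np.round(R,4).tolist()); go([509,170.8,52],1.646)"
```

```text
[508.45587646 170.46154883  51.25750985] [-0.47542338 -0.53758286 -0.15606201] [[-0.9973, -0.0729, 0.0027], [-0.0729, 0.9973, 0.0009], [-0.0028, 0.0007, -1.0]]
xyz [-0.6  0.3 -0.7]
turn z -0.0022 cur 1.644
```

>>> {"api": "apply_moves", "payload": {
  "series": [
    {"xyz":[-0.5,0.3,-0.5],"turn":[0,0,0]},
    {"xyz":[-0.5,0.3,-0.5],"turn":[0,0,0]},
    {"xyz":[-0.5,0.3,-0.5],"turn":[0,0,0]},
    {"xyz":[-0.5,0.3,-0.5],"turn":[0,0,0]},
    {"xyz":[-0.5,0.3,-0.5],"turn":[0,0,0]},
    {"xyz":[-0.5,0.3,-0.5],"turn":[0,0,0]},
    {"xyz":[-0.5,0.3,-0.5],"turn":[0,0,0]},
    {"xyz":[-0.5,0.3,-0.5],"turn":[0,0,0]}
  ],
  "claw": 5,
  "squeeze": 80
}}

```text
time_s: 3.85
eef_pos: [507.4, 170.7, 50.7]
ee_rot: [-0.037, 0.999, 0.0, 0.0]
force: [-1.4, 0.6, 4.3]
gripper_width: 11.1
finger_force: 79.6
```

>>> {"api": "apply_moves", "payload": {
  "series": [
    {"xyz":[0,0,0],"turn":[0,0,0]},
    {"xyz":[0,0,0],"turn":[0,0,0]},
    {"xyz":[0,0,0],"turn":[0,0,0]},
    {"xyz":[0,0,0],"turn":[0,0,0]}
  ]
}}

```text
time_s: 4.18
eef_pos: [507.4, 170.7, 50.7]
ee_rot: [-0.037, 0.999, 0.0, 0.0]
force: [-0.8, 0.6, 5.3]
gripper_width: 11.0
finger_force: 79.8
```

```bash
python3 -c "
from h import *
p,R,o=pose();print(p,o['force'],o['ft_torque'],o['gripper_width'],o['finger_force'],np.round(R,4).tolist()); np.savez('grasp.npz',p=p,R=R)"
```

```text
[507.43302161 170.67890561  50.72455706] [-0.84383186  0.55569767  5.29131403] [ 0.19440871  0.3638136  -0.03063459] 10.99515683618458 79.78779218508862 [[-0.9973, -0.0733, 0.0005], [-0.0733, 0.9973, 0.0006], [-0.0005, 0.0006, -1.0]]
```

>>> {"api": "apply_moves", "payload": {
  "series": [
    {"xyz":[0,0,-10],"turn":[0,0,0]},
    {"xyz":[0,0,-30],"turn":[0,0,0]},
    {"xyz":[0,0,-60],"turn":[0,0,0]},
    {"xyz":[0,0,-95],"turn":[0,0,0]},
    {"xyz":[0,0,-130],"turn":[0,0,0]},
    {"xyz":[0,0,-150],"turn":[0,0,0]},
    {"xyz":[0,0,-150],"turn":[0,0,0]},
    {"xyz":[0,0,-150],"turn":[0,0,0]}
  ]
}}

```text
time_s: 4.85
eef_pos: [507.9, 170.3, 200.9]
ee_rot: [-0.037, 0.999, 0.0, 0.001]
force: [-0.9, -1.4, -1.9]
gripper_width: 10.8
finger_force: 78.9
```

```bash
python3 - <<'E'
from h import *
p,R,o=pose();print(p,o['force'],o['ft_torque'],o['gripper_width'],np.round(o['q'],3))
im,c=snap('wrist','w4')
T=np.array(cams.camera_model('wrist')['T_tool_cam'])
for X in [(-17,0,31),(17,0,31),(0,0,-41)]: print(X,proj(c,p+R@np.array(X)))
cv2.imwrite('pics/w4c.png',cv2.resize(im[80:330,180:460,::-1],None,fx=2,fy=2))
go([460,-86,200],1.5708)
E
```

```text
[507.8710665  170.32121912 200.91125399] [-0.93381961 -1.35517272 -1.88995714] [-0.01625701  0.06083612 -0.08263538] 10.775002425572758 [ 0.324  0.309  0.106  1.367 -0.     0.251]
(-17, 0, 31) [316.63482839 240.9831319 ]
(17, 0, 31) [316.70130289 195.48730525]
(0, 0, -41) [317.33409369 271.14466068]
xyz [  65.2 -251.9   -0.5]
turn z 0.073 cur 1.644
```

View pics/w4c.png

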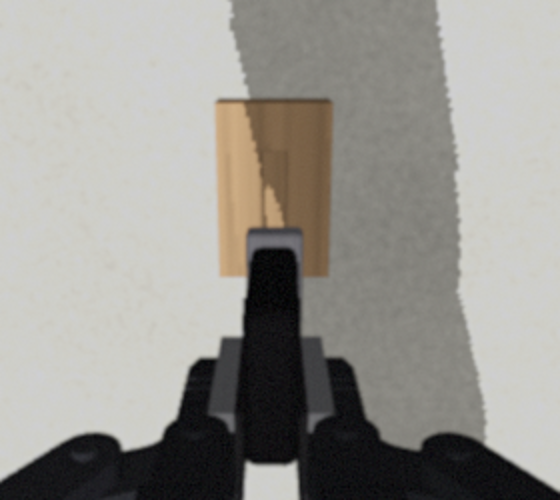

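The crop shows the spanner held upright. Its head-bar end edge is at about (317,194) full-frame, and the block slot is behind it with its far end near (317,155). I work out the in-hand offset and move to the ring.

```bash
python3 - <<'E'
from h import *
d=np.load('pics/w4.npz'); p,R=d['p'],d['R']; c=cam('wrist',p,R); im=cv2.imread('pics/w4.png')
for X in [(25,0,11),(25,0,21),(25,9,11),(25,-9,11),(22,0,-41),(22,0,11)]: print(X,proj(c,p+R@np.array(X)))
g=cv2.cvtColor(im,cv2.COLOR_BGR2GRAY).astype(int)
print(g[185:215,317]); print(g[200,295:340]); print('col', g[145:196,319]); 
print(plane(c,(317.5,155),30))
E
```

```text
(25, 0, 11) [316.86829286 192.18983125]
(25, 0, 21) [316.789588   187.97849077]
(25, 9, 11) [331.46683381 192.18878247]
(25, -9, 11) [302.27000668 192.19088   ]
(22, 0, -41) [317.42972184 229.01161535]
(22, 0, 11) [316.86072152 196.85324223]
[160 162 162 161 161 161 164 155 128  81  58  73  90 104 115 115 116 106
  81  32   4  11   2   6  13  15  16  10  10  12]
[160 162 163 165 168 170 169 155 119 108 116 116 117 114 115 116 112 114
 114 114 117 116 115 120 115 113 114 113 115 118 115 113 111 113 109 101
  97 101 102 101 100 101  95  93  94]
col [108 107 107 108 107 106 111 107 108 107  98  95  98  94  97  96  95  97
  95  95  97  96  97  93  94  97  95  94  95  97  95  97  96  95  92  97
 115 138 141 134 134 155 160 159 161 161 163 156 129  79  58]
[485.87676793 170.24030539  30.        ]
```

>>> {"api": "apply_moves", "payload": {
  "series": [
    {"xyz":[9,-35,0],"turn":[0,0,0.03]},
    {"xyz":[18,-70,0],"turn":[0,0,0.07]},
    {"xyz":[27,-105,0],"turn":[0,0,0.073]},
    {"xyz":[36,-140,0],"turn":[0,0,0.073]},
    {"xyz":[45,-175,0],"turn":[0,0,0.073]},
    {"xyz":[54,-210,0],"turn":[0,0,0.073]},
    {"xyz":[60,-235,0],"turn":[0,0,0.073]},
    {"xyz":[65,-252,0],"turn":[0,0,0.073]},
    {"xyz":[65,-252,0],"turn":[0,0,0.073]},
    {"xyz":[65,-252,0],"turn":[0,0,0.073]}
  ]
}}

```text
time_s: 5.73
eef_pos: [459.1, -86.2, 198.0]
ee_rot: [0.001, 1.0, 0.001, -0.002]
force: [0.1, -0.8, -2.2]
gripper_width: 11.1
finger_force: 79.0
```

```bash
python3 - <<'E'
from h import *
p,R,o=pose();print(p,o['q'])
im,c=snap('wrist','w5')
print(proj(c,[537,-86,115]))
cv2.imwrite('pics/w5c.png',cv2.resize(im[80:330,180:460,::-1],None,fx=2,fy=2))
E
```

```text
[459.10536213 -86.21087426 197.98176887] [-1.85847353e-01  1.79468637e-01 -7.05780089e-02  1.32561241e+00
  3.16558546e-04 -1.83512962e-01]
[316.61039458 277.93548768]
```

View pics/w5c.png

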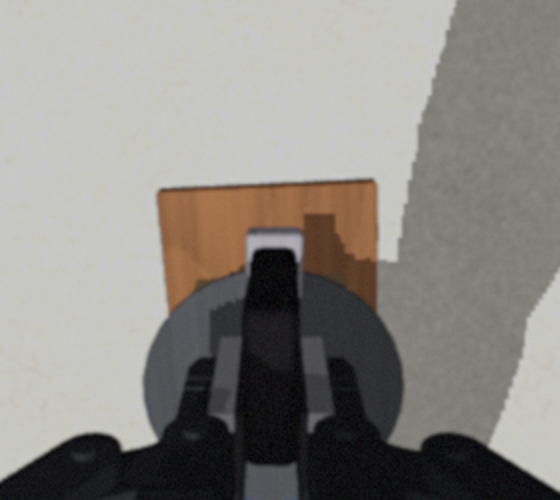

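The crop shows the disc and wooden base with the ring hidden behind the held spanner. I step to either side to see the ring next to the spanner.

>>> {"api": "apply_moves", "payload": {
  "series": [
    {"xyz":[-20,25,0],"turn":[0,0,0]},
    {"xyz":[-45,55,0],"turn":[0,0,0]},
    {"xyz":[-65,80,0],"turn":[0,0,0]},
    {"xyz":[-65,80,0],"turn":[0,0,0]},
    {"xyz":[-65,80,0],"turn":[0,0,0]},
    {"xyz":[-65,80,0],"turn":[0,0,0]}
  ]
}}

```text
time_s: 6.28
eef_pos: [524.9, -4.6, 199.1]
ee_rot: [-0.001, 1.0, -0.0, -0.001]
force: [1.4, -0.5, -2.0]
gripper_width: 11.2
finger_force: 79.1
```

```bash
python3 - <<'E'
from h import *
im,c=snap('wrist','w6'); print(pose()[0])
E
```

```text
[524.82513551  -5.28138864 199.45296386]
```

>>> {"api": "apply_moves", "payload": {
  "series": [
    {"xyz":[0,-35,0],"turn":[0,0,0]},
    {"xyz":[0,-70,0],"turn":[0,0,0]},
    {"xyz":[0,-105,0],"turn":[0,0,0]},
    {"xyz":[0,-140,0],"turn":[0,0,0]},
    {"xyz":[0,-160,0],"turn":[0,0,0]},
    {"xyz":[0,-160,0],"turn":[0,0,0]},
    {"xyz":[0,-160,0],"turn":[0,0,0]}
  ]
}}

```text
time_s: 6.92
eef_pos: [524.7, -167.3, 200.1]
ee_rot: [0.002, 1.0, 0.0, -0.0]
force: [-0.1, 1.4, -2.1]
gripper_width: 10.8
finger_force: 79.1
```

```bash
python3 - <<'E'
from h import *
im,c=snap('wrist','w7'); print(pose()[0])
cr=[]
for n in ('w6','w7'):
    d=np.load(f'pics/{n}.npz'); c=cam('wrist',d['p'],d['R']); u,v=proj(c,[537,-86,115]).astype(int); print(n,u,v)
    im=cv2.imread(f'pics/{n}.png')[v-50:v+50,u-60:u+60]; print('origin',u-60,v-50); cr.append(cv2.resize(im,(396,330),interpolation=cv2.INTER_CUBIC))
cv2.imwrite('pics/ring.png',np.hstack(cr))
E
```

```text
[ 524.93799275 -166.19282063  200.1843158 ]
w6 223 210
origin 163 160
w7 409 209
origin 349 159
```

View pics/ring.png

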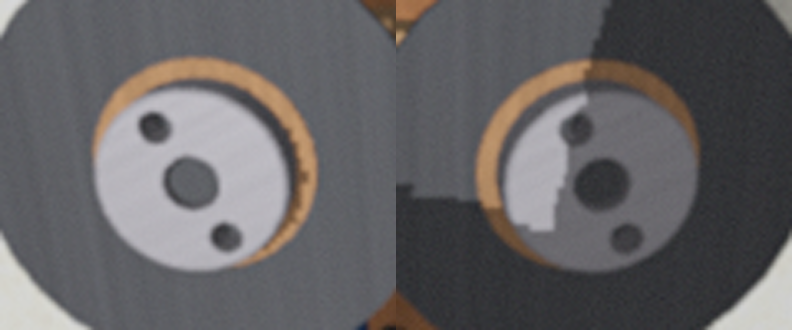

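The two crops show the ring with its hole pair, left view at crop (155,128)/(227,238) and right view at (577,130)/(627,239), with the ring's outline clear in both. Now I triangulate.

```bash
python3 - <<'E'
from h import *
C={}
for n in ('w6','w7'):
    d=np.load(f'pics/{n}.npz'); C[n]=cam('wrist',d['p'],d['R'])
pts={'h1':((155,128),(181,130)),'h2':((227,238),(231,239)),'ring':((192,178.5),(204,180))}
f=lambda q,o:(o[0]+(q[0]+.5)/3.3-.5,o[1]+(q[1]+.5)/3.3-.5)
Z=[]
for k,(a,b) in pts.items():
    ua,ub=f(a,(163,160)),f(b,(349,159))
    X,e=tri([ray(C['w6'],ua),ray(C['w7'],ub)]); print(k,np.round(ua,1),np.round(ub,1),np.round(X,2),np.round(e,2))
    for n,u in (('w6',ua),('w7',ub)): print('   ',n,np.round(plane(C[n],u,116)[:2],2))
    Z.append(X)
h=Z[1]-Z[0]; print('mid',(Z[0]+Z[1])/2,'sep',np.linalg.norm(h),'heading h1->h2',np.arctan2(h[1],h[0]))
# black hole refinement + head bar edges in w6,w7 for in-hand pose
for n in ('w4','w6','w7'):
    g=cv2.cvtColor(cv2.imread(f'pics/{n}.png'),cv2.COLOR_BGR2GRAY).astype(int); print(n,g[186:210,317],'\n',g[200,296:338])
E
```

```text
h1 [209.6 198.4] [403.5 198. ] [524.01 -94.07 122.47] [0. 0.]
    w6 [525.97 -96.32]
    w7 [525.97 -92.18]
h2 [231.4 231.8] [418.7 231.1] [554.3  -78.28 121.96] [0.03 0.03]
    w6 [556.84 -79.98]
    w7 [556.78 -76.18]
ring [220.8 213.7] [410.5 213.2] [538.21 -86.44 120.66] [0.02 0.02]
    w6 [539.88 -87.91]
    w7 [539.85 -84.96]
mid [539.15635604 -86.17343167 122.21902324] sep 34.160082159098 heading h1->h2 0.4804791421140251
w4 [162 162 161 161 161 164 155 128  81  58  73  90 104 115 115 116 106  81
  32   4  11   2   6  13] 
 [162 163 165 168 170 169 155 119 108 116 116 117 114 115 116 112 114 114
 114 117 116 115 120 115 113 114 113 115 118 115 113 111 113 109 101  97
 101 102 101 100 101  95]
w6 [212 211 213 212 214 213 207 174 110  71  86 131 174 186 188 188 179 142
  67  12  10  17  12  20] 
 [ 72  70  71  70  71  69  95 147 180 190 190 189 189 186 185 185 186 185
 188 188 188 188 187 188 186 185 188 189 191 188 186 186 185 179 165 185
 210 197 157 138 139 137]
w7 [206 204 205 206 207 207 200 168 104  81 105 143 169 178 181 181 174 135
  63  11   4  19  14   9] 
 [206 207 205 206 206 205 191 168 172 182 183 184 183 181 179 179 179 181
 182 182 182 181 182 180 180 180 180 183 185 183 180 179 179 173 153 133
 107  75  68  69  69  63]
```

```bash
python3 -c "
from h import *
go([536.2,-87.8,185],2.051); print(pose()[0])"
```

```text
xyz [-11.1  78.4  15.2]
turn z -0.4821 cur 1.569
[ 524.93799275 -166.19282063  200.1843158 ]
```

>>> {"api": "apply_moves", "payload": {
  "series": [
    {"xyz":[-4,26,0],"turn":[0,0,-0.12]},
    {"xyz":[-8,52,0],"turn":[0,0,-0.24]},
    {"xyz":[-11,78,0],"turn":[0,0,-0.36]},
    {"xyz":[-11,78,8],"turn":[0,0,-0.482]},
    {"xyz":[-11,78,15],"turn":[0,0,-0.482]},
    {"xyz":[-11,78,15],"turn":[0,0,-0.482]},
    {"xyz":[-11,78,15],"turn":[0,0,-0.482]}
  ]
}}

```text
time_s: 7.55
eef_pos: [536.1, -87.3, 184.7]
ee_rot: [-0.238, 0.971, 0.0, -0.001]
force: [-0.4, -0.2, -0.8]
gripper_width: 11.1
finger_force: 79.1
```

```bash
python3 -c "
from h import *
p,R,o=pose();print(p,o['force'],o['ft_torque'],np.round(R,4).tolist()); go([536.2,-87.8,165],2.051)"
```

```text
[536.05765989 -87.3380652  184.73197368] [-0.43292882 -0.1866637  -0.84874904] [ 0.00881183 -0.01396326  0.02614903] [[-0.8869, -0.4619, -0.0017], [-0.4619, 0.8869, 0.0002], [0.0014, 0.0009, -1.0]]
xyz [ 0.1 -0.5 19.7]
turn z -0.0001 cur 2.051
```

>>> {"api": "apply_moves", "payload": {
  "series": [
    {"xyz":[0,-0.5,10],"turn":[0,0,0]},
    {"xyz":[0,-0.5,20],"turn":[0,0,0]},
    {"xyz":[0,-0.5,27],"turn":[0,0,0]},
    {"xyz":[0,-0.5,27],"turn":[0,0,0]},
    {"xyz":[0,-0.5,27],"turn":[0,0,0]}
  ]
}}

```text
time_s: 7.97
eef_pos: [536.3, -88.3, 157.2]
ee_rot: [-0.238, 0.971, 0.0, -0.001]
force: [0.3, -0.1, -2.8]
gripper_width: 11.0
finger_force: 79.1
```

>>> {"api": "apply_moves", "payload": {
  "series": [
    {"xyz":[0,0,1],"turn":[0,0,0]},
    {"xyz":[0,0,2],"turn":[0,0,0]},
    {"xyz":[0,0,3],"turn":[0,0,0]},
    {"xyz":[0,0,3],"turn":[0,0,0]}
  ]
}}

```text
time_s: 8.3
eef_pos: [537.3, -88.2, 155.4]
ee_rot: [-0.239, 0.971, -0.0, 0.0]
force: [0.7, 0.2, -1.6]
gripper_width: 11.3
finger_force: 79.1
```

```bash
python3 -c "
from h import *
p,R,o=pose();print(p,o['force'],o['ft_torque']); go([536.2,-87.8,152],2.051)
im,c=snap('wrist','w8'); cv2.imwrite('pics/w8c.png',cv2.resize(im[130:330,210:430,::-1],None,fx=2.5,fy=2.5))"
```

```text
[537.25762539 -88.1522035  155.40302887] [ 0.65152927  0.20094064 -1.59383175] [ 0.02038247 -0.0015769  -0.05900641]
xyz [0.8 0.8 3.4]
turn z 0.0019 cur 2.053
```

View pics/w8c.png

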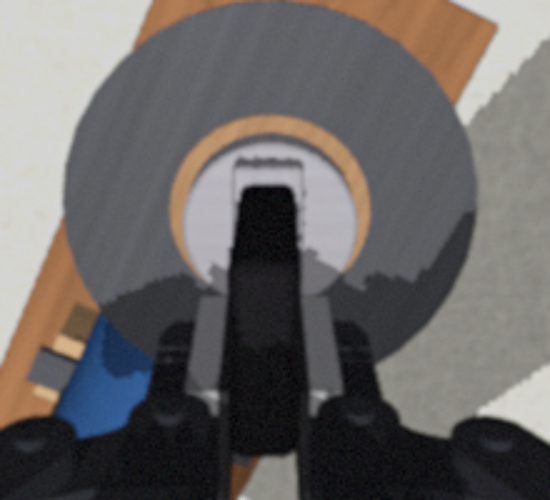

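The crop shows the spanner's head over the lit ring face, with the bar centre at u≈268 and the ring centre at u≈270.5 in the crop. That is about 0.7 mm off, the same as the numbers give.

>>> {"api": "apply_moves", "payload": {
  "series": [
    {"xyz":[0.6,0.7,0],"turn":[0,0,0]},
    {"xyz":[0.6,0.7,1],"turn":[0,0,0]},
    {"xyz":[0.6,0.7,2],"turn":[0,0,0]},
    {"xyz":[0.6,0.7,2],"turn":[0,0,0]}
  ]
}}

```text
time_s: 8.68
eef_pos: [536.1, -87.7, 153.1]
ee_rot: [-0.239, 0.971, 0.0, -0.0]
force: [-0.3, -0.8, -3.7]
gripper_width: 11.1
finger_force: 79.2
```

>>> {"api": "apply_moves", "payload": {
  "series": [
    {"xyz":[0,0,1],"turn":[0,0,0]},
    {"xyz":[0,0,2],"turn":[0,0,0]},
    {"xyz":[0,0,2],"turn":[0,0,0]},
    {"xyz":[0,0,2],"turn":[0,0,0]}
  ]
}}

```text
time_s: 9.02
eef_pos: [536.2, -87.8, 151.2]
ee_rot: [-0.239, 0.971, 0.0, -0.0]
force: [-0.2, 0.7, -1.7]
gripper_width: 11.2
finger_force: 79.2
```

>>> {"api": "apply_moves", "payload": {
  "series": [
    {"xyz":[0,0,1],"turn":[0,0,0]},
    {"xyz":[0,0,1.5],"turn":[0,0,0]},
    {"xyz":[0,0,1.5],"turn":[0,0,0]}
  ]
}}

```text
time_s: 9.27
eef_pos: [536.2, -87.8, 149.6]
ee_rot: [-0.239, 0.971, 0.0, -0.0]
force: [-0.6, -0.1, -2.0]
gripper_width: 11.1
finger_force: 79.2
```

>>> {"api": "apply_moves", "payload": {
  "series": [
    {"xyz":[0,0,1],"turn":[0,0,0]},
    {"xyz":[0,0,1.5],"turn":[0,0,0]},
    {"xyz":[0,0,1.5],"turn":[0,0,0]}
  ]
}}

```text
time_s: 9.52
eef_pos: [536.1, -87.8, 148.1]
ee_rot: [-0.239, 0.971, 0.0, -0.0]
force: [0.2, -0.7, -3.0]
gripper_width: 11.1
finger_force: 79.2
```

>>> {"api": "apply_moves", "payload": {
  "series": [
    {"xyz":[0,0,1],"turn":[0,0,0]},
    {"xyz":[0,0,1.5],"turn":[0,0,0]},
    {"xyz":[0,0,1.5],"turn":[0,0,0]}
  ]
}}

```text
time_s: 9.77
eef_pos: [536.2, -87.7, 146.6]
ee_rot: [-0.239, 0.971, 0.0, -0.0]
force: [0.3, 0.4, -1.9]
gripper_width: 11.4
finger_force: 79.2
```

>>> {"api": "apply_moves", "payload": {
  "series": [
    {"xyz":[0,0,1],"turn":[0,0,0]},
    {"xyz":[0,0,1.5],"turn":[0,0,0]},
    {"xyz":[0,0,1.5],"turn":[0,0,0]}
  ]
}}

```text
time_s: 10.02
eef_pos: [536.2, -87.8, 145.1]
ee_rot: [-0.239, 0.971, 0.0, -0.0]
force: [0.0, -0.2, -2.4]
gripper_width: 11.5
finger_force: 79.2
```

>>> {"api": "apply_moves", "payload": {
  "series": [
    {"xyz":[0,0,0.7],"turn":[0,0,0]},
    {"xyz":[0,0,1.2],"turn":[0,0,0]},
    {"xyz":[0,0,1.2],"turn":[0,0,0]}
  ]
}}

```text
time_s: 10.27
eef_pos: [536.2, -87.8, 143.9]
ee_rot: [-0.239, 0.971, 0.0, -0.0]
force: [0.4, -0.3, -1.3]
gripper_width: 11.1
finger_force: 79.2
```

>>> {"api": "apply_moves", "payload": {
  "series": [
    {"xyz":[0,0,0.7],"turn":[0,0,0]},
    {"xyz":[0,0,1.2],"turn":[0,0,0]},
    {"xyz":[0,0,1.2],"turn":[0,0,0]}
  ]
}}

```text
time_s: 10.52
eef_pos: [536.3, -87.8, 142.8]
ee_rot: [-0.239, 0.971, 0.0, -0.0]
force: [0.9, -0.3, -2.0]
gripper_width: 11.1
finger_force: 79.2
```

>>> {"api": "apply_moves", "payload": {
  "series": [
    {"xyz":[0,0,0.7],"turn":[0,0,0]},
    {"xyz":[0,0,1],"turn":[0,0,0]},
    {"xyz":[0,0,1],"turn":[0,0,0]}
  ]
}}

```text
time_s: 10.77
eef_pos: [536.5, -87.8, 142.7]
ee_rot: [-0.239, 0.971, -0.0, 0.0]
force: [-2.0, 0.2, 3.9]
gripper_width: 10.7
finger_force: 79.9
```

>>> {"api": "apply_moves", "payload": {
  "series": [
    {"xyz":[0,0,0.7],"turn":[0,0,0]},
    {"xyz":[0,0,1],"turn":[0,0,0]},
    {"xyz":[0,0,1],"turn":[0,0,0]}
  ]
}}

```text
time_s: 11.02
eef_pos: [536.7, -87.8, 142.6]
ee_rot: [-0.239, 0.971, -0.0, 0.001]
force: [-2.8, 0.1, 9.3]
gripper_width: 11.4
finger_force: 80.5
```

Contact came at TCP z≈142.7, which puts the head bar on the ring face at z≈121.7. That agrees with the triangulated face, so the prongs are fully in. I back off slightly and start turning about the spanner axis.

>>> {"api": "apply_moves", "payload": {
  "series": [
    {"xyz":[0,0,-0.8],"turn":[0,0,0]},
    {"xyz":[0,0,-1.8],"turn":[0,0,0]},
    {"xyz":[0,0.1,-1.8],"turn":[0,0,0.03]},
    {"xyz":[0,0.2,-1.8],"turn":[0,0,0.06]},
    {"xyz":[0,0.3,-1.8],"turn":[0,0,0.09]},
    {"xyz":[0,0.4,-1.8],"turn":[0,0,0.12]},
    {"xyz":[0,0.4,-1.8],"turn":[0,0,0.12]}
  ]
}}

```text
time_s: 11.6
eef_pos: [536.6, -87.5, 142.8]
ee_rot: [-0.18, 0.984, -0.0, 0.0]
force: [0.3, -0.5, 1.4]
gripper_width: 10.9
finger_force: 79.6
```

```bash
cat > st.py <<'E'
from h import *
p,R,o=pose(); f=np.array(o['force']); t=np.array(o['ft_torque'])
th=np.arctan2(R[1,1],R[0,1])-np.pi/2; c=p-3.5*R[:,0]
print('p',np.round(p,2),'heading',round(th,4),'spanner c',np.round(c,2),'f',np.round(f,1),'t',np.round(t,3),'w',round(o['gripper_width'],1),'q6',round(o['q'][5],2),'tilt',round(float(np.arccos(-R[2,2])),4))
E
python3 st.py
```

```text
p [536.61 -87.47 142.75] heading 0.3622 spanner c [539.88 -86.23 142.76] f [ 0.3 -0.5  1.4] t [0.004 0.014 0.117] w 10.9 q6 -0.52 tilt 0.0009
```

>>> {"api": "apply_moves", "payload": {
  "series": [
    {"xyz":[0,0.1,0],"turn":[0,0,0.03]},
    {"xyz":[0,0.2,0],"turn":[0,0,0.06]},
    {"xyz":[0,0.3,0],"turn":[0,0,0.09]},
    {"xyz":[0,0.4,0],"turn":[0,0,0.12]},
    {"xyz":[0,0.5,0],"turn":[0,0,0.15]},
    {"xyz":[0,0.5,0],"turn":[0,0,0.15]}
  ]
}}

```text
time_s: 12.1
eef_pos: [536.3, -87.1, 142.7]
ee_rot: [-0.106, 0.994, -0.0, 0.0]
force: [1.1, 0.2, 1.7]
gripper_width: 11.3
finger_force: 79.6
```

```bash
python3 st.py
```

```text
p [536.3  -87.06 142.72] heading 0.2127 spanner c [539.72 -86.32 142.72] f [1.1 0.2 1.7] t [-0.12  -0.03   0.185] w 11.3 q6 -0.37 tilt 0.0007
```

>>> {"api": "apply_moves", "payload": {
  "series": [
    {"xyz":[0,0.1,0],"turn":[0,0,0.03]},
    {"xyz":[0,0.2,0],"turn":[0,0,0.06]},
    {"xyz":[0,0.3,0],"turn":[0,0,0.09]},
    {"xyz":[0,0.4,0],"turn":[0,0,0.12]},
    {"xyz":[0,0.5,0],"turn":[0,0,0.15]},
    {"xyz":[-0.1,0.6,0],"turn":[0,0,0.18]},
    {"xyz":[-0.1,0.7,0],"turn":[0,0,0.21]},
    {"xyz":[-0.1,0.8,0],"turn":[0,0,0.24]},
    {"xyz":[-0.1,0.8,0],"turn":[0,0,0.24]}
  ]
}}

```text
time_s: 12.85
eef_pos: [536.0, -86.3, 142.7]
ee_rot: [0.013, 1.0, -0.0, 0.0]
force: [-1.2, -0.4, 1.5]
gripper_width: 11.3
finger_force: 79.7
```

```bash
python3 st.py
```

```text
p [535.98 -86.34 142.69] heading -0.027 spanner c [539.47 -86.44 142.69] f [-1.2 -0.4  1.5] t [-0.151  0.125  0.114] w 11.3 q6 -0.13 tilt 0.0005
```

>>> {"api": "apply_moves", "payload": {
  "series": [
    {"xyz":[0,0.1,0],"turn":[0,0,0.03]},
    {"xyz":[0,0.2,0],"turn":[0,0,0.06]},
    {"xyz":[0,0.2,0],"turn":[0,0,0.06]}
  ]
}}

```text
time_s: 13.1
eef_pos: [535.9, -86.2, 142.7]
ee_rot: [0.043, 0.999, -0.0, 0.0]
force: [-0.5, 0.3, 2.1]
gripper_width: 10.7
finger_force: 79.7
```

```bash
python3 st.py
```

```text
p [535.94 -86.16 142.71] heading -0.0868 spanner c [539.43 -86.46 142.71] f [-0.5  0.3  2.1] t [-0.203  0.108  0.126] w 10.7 q6 -0.07 tilt 0.0004
```

>>> {"api": "apply_moves", "payload": {
  "series": [
    {"xyz":[0,0.1,0],"turn":[0,0,0.025]},
    {"xyz":[0,0.2,0],"turn":[0,0,0.05]},
    {"xyz":[0,0.2,0],"turn":[0,0,0.05]}
  ]
}}

```text
time_s: 13.35
eef_pos: [535.9, -86.0, 142.7]
ee_rot: [0.068, 0.998, -0.0, 0.0]
force: [-0.1, -0.3, 1.7]
gripper_width: 11.0
finger_force: 79.7
```

```bash
python3 st.py
```

```text
p [535.92 -85.97 142.72] heading -0.1365 spanner c [539.39 -86.45 142.72] f [-0.1 -0.3  1.7] t [-0.262  0.095  0.163] w 11.0 q6 -0.02 tilt 0.0004
```

>>> {"api": "apply_moves", "payload": {
  "series": [
    {"xyz":[0,0.1,0],"turn":[0,0,0.02]},
    {"xyz":[0,0.1,0],"turn":[0,0,0.03]},
    {"xyz":[0,0.1,0],"turn":[0,0,0.03]}
  ]
}}

```text
time_s: 13.6
eef_pos: [535.9, -85.8, 142.7]
ee_rot: [0.084, 0.996, -0.0, 0.0]
force: [-0.3, -0.8, 1.7]
gripper_width: 11.1
finger_force: 79.7
```

```bash
python3 st.py
```

```text
p [535.92 -85.8  142.71] heading -0.1676 spanner c [539.37 -86.38 142.71] f [-0.3 -0.8  1.7] t [-0.315  0.119  0.166] w 11.1 q6 0.01 tilt 0.0003
```

>>> {"api": "apply_moves", "payload": {
  "series": [
    {"xyz":[0,0.1,0],"turn":[0,0,0.02]},
    {"xyz":[0,0.1,0],"turn":[0,0,0.03]},
    {"xyz":[0,0.1,0],"turn":[0,0,0.03]}
  ]
}}

```text
time_s: 13.85
eef_pos: [535.9, -85.7, 142.7]
ee_rot: [0.099, 0.995, -0.0, 0.0]
force: [-0.4, -1.4, 1.3]
gripper_width: 11.2
finger_force: 79.7
```

```bash
python3 st.py
```

```text
p [535.91 -85.66 142.7 ] heading -0.1983 spanner c [539.34 -86.35 142.7 ] f [-0.4 -1.4  1.3] t [-0.38   0.158  0.203] w 11.2 q6 0.04 tilt 0.0002
```

>>> {"api": "apply_moves", "payload": {
  "series": [
    {"xyz":[0,0.1,0],"turn":[0,0,0.015]},
    {"xyz":[0,0.1,0],"turn":[0,0,0.025]},
    {"xyz":[0,0.1,0],"turn":[0,0,0.025]}
  ]
}}

```text
time_s: 14.1
eef_pos: [535.9, -85.5, 142.7]
ee_rot: [0.111, 0.994, -0.0, 0.0]
force: [-0.7, -1.7, 1.9]
gripper_width: 11.0
finger_force: 79.7
```

```bash
python3 st.py
```

```text
p [535.91 -85.54 142.71] heading -0.2234 spanner c [539.32 -86.31 142.71] f [-0.7 -1.7  1.9] t [-0.433  0.122  0.149] w 11.0 q6 0.07 tilt 0.0002
```

>>> {"api": "apply_moves", "payload": {
  "series": [
    {"xyz":[0,0.1,0],"turn":[0,0,0.015]},
    {"xyz":[0,0.1,0],"turn":[0,0,0.025]},
    {"xyz":[0,0.1,0],"turn":[0,0,0.025]}
  ]
}}

```text
time_s: 14.35
eef_pos: [535.9, -85.4, 142.7]
ee_rot: [0.124, 0.992, -0.0, -0.0]
force: [-0.6, -1.1, 1.8]
gripper_width: 10.7
finger_force: 79.7
```

```bash
python3 st.py
```

```text
p [535.92 -85.43 142.7 ] heading -0.2485 spanner c [539.31 -86.29 142.7 ] f [-0.6 -1.1  1.8] t [-0.451  0.138  0.18 ] w 10.7 q6 0.09 tilt 0.0001
```

>>> {"api": "apply_moves", "payload": {
  "series": [
    {"xyz":[0,0.1,0],"turn":[0,0,0.015]},
    {"xyz":[0,0.1,0],"turn":[0,0,0.025]},
    {"xyz":[0,0.1,0],"turn":[0,0,0.025]}
  ]
}}

```text
time_s: 14.6
eef_pos: [535.9, -85.3, 142.7]
ee_rot: [0.136, 0.991, -0.0, -0.0]
force: [-0.7, -1.6, 2.1]
gripper_width: 11.2
finger_force: 79.8
```

```bash
python3 st.py
```

```text
p [535.94 -85.32 142.69] heading -0.2733 spanner c [539.31 -86.26 142.69] f [-0.7 -1.6  2.1] t [-0.475  0.17   0.188] w 11.2 q6 0.12 tilt 0.0001
```

>>> {"api": "apply_moves", "payload": {
  "series": [
    {"xyz":[0,0.1,0],"turn":[0,0,0.015]},
    {"xyz":[0,0.1,0],"turn":[0,0,0.025]},
    {"xyz":[0,0.1,0],"turn":[0,0,0.025]}
  ]
}}

```text
time_s: 14.85
eef_pos: [536.0, -85.2, 142.7]
ee_rot: [0.148, 0.989, -0.0, -0.0]
force: [-1.6, -1.9, 1.8]
gripper_width: 11.2
finger_force: 80.0
```

```bash
python3 st.py
```

```text
p [535.97 -85.18 142.68] heading -0.2978 spanner c [539.32 -86.21 142.68] f [-1.6 -1.9  1.8] t [-0.499  0.211  0.517] w 11.2 q6 0.14 tilt 0.0002
```

>>> {"api": "apply_moves", "payload": {
  "series": [
    {"xyz":[0,0.1,0],"turn":[0,0,0.015]},
    {"xyz":[0,0.1,0],"turn":[0,0,0.025]},
    {"xyz":[0,0.1,0],"turn":[0,0,0.025]}
  ]
}}

```text
time_s: 15.1
eef_pos: [536.0, -85.1, 142.7]
ee_rot: [0.161, 0.987, -0.0, -0.0]
force: [-1.7, -1.9, 2.5]
gripper_width: 11.0
finger_force: 80.5
```

```bash
python3 st.py
```

```text
p [536.   -85.09 142.69] heading -0.3227 spanner c [539.32 -86.2  142.69] f [-1.7 -1.9  2.5] t [-0.577  0.266  0.821] w 11.0 q6 0.17 tilt 0.0002
```

The torque climbed from 0.19 to 0.52 to 0.82 N m over 0.05 rad, so the ring is on its stop. I ease back within the hole play and lift straight out.

>>> {"api": "apply_moves", "payload": {
  "series": [
    {"xyz":[0,-0.1,0],"turn":[0,0,-0.03]},
    {"xyz":[0,-0.2,0],"turn":[0,0,-0.06]},
    {"xyz":[0,-0.3,0],"turn":[0,0,-0.09]},
    {"xyz":[0,-0.35,0],"turn":[0,0,-0.1]},
    {"xyz":[0,-0.35,0],"turn":[0,0,-0.1]}
  ]
}}

```text
time_s: 15.52
eef_pos: [535.9, -85.2, 142.6]
ee_rot: [0.112, 0.994, 0.0, -0.0]
force: [-0.8, -0.8, 2.4]
gripper_width: 11.0
finger_force: 79.7
```

```bash
python3 st.py
```

```text
p [535.91 -85.24 142.65] heading -0.2241 spanner c [539.33 -86.02 142.65] f [-0.8 -0.8  2.4] t [-0.29   0.167 -0.014] w 11.0 q6 0.07 tilt 0.0006
```

>>> {"api": "apply_moves", "payload": {
  "series": [
    {"xyz":[0,0,-2],"turn":[0,0,0]},
    {"xyz":[0,0,-4],"turn":[0,0,0]},
    {"xyz":[0,0,-7],"turn":[0,0,0]},
    {"xyz":[0,0,-11],"turn":[0,0,0]},
    {"xyz":[0,0,-16],"turn":[0,0,0]},
    {"xyz":[0,0,-30],"turn":[0,0,0]},
    {"xyz":[0,0,-58],"turn":[0,0,0]},
    {"xyz":[0,0,-58],"turn":[0,0,0]}
  ]
}}

```text
time_s: 16.18
eef_pos: [538.7, -85.6, 206.1]
ee_rot: [0.111, 0.994, 0.0, 0.004]
force: [1.6, -0.1, -1.4]
gripper_width: 11.2
finger_force: 79.2
```

```bash
python3 st.py; python3 -c "
from h import *
go([525,-5,200],1.5708)"
```

```text
p [538.74 -85.58 206.08] heading -0.2228 spanner c [542.15 -86.36 206.11] f [ 1.6 -0.1 -1.4] t [-0.07  -0.111  0.011] w 11.2 q6 0.06 tilt 0.0087
xyz [31.3 75.6  5.9]
turn z -0.2228 cur 1.348
```

>>> {"api": "apply_moves", "payload": {
  "series": [
    {"xyz":[10,25,0],"turn":[0,0,-0.1]},
    {"xyz":[20,50,2],"turn":[0,0,-0.2]},
    {"xyz":[31,76,5],"turn":[0,0,-0.223]},
    {"xyz":[31,76,5],"turn":[0,0,-0.223]},
    {"xyz":[31,76,5],"turn":[0,0,-0.223]},
    {"xyz":[31,76,5],"turn":[0,0,-0.223]}
  ]
}}

```text
time_s: 16.68
eef_pos: [522.6, -4.4, 195.7]
ee_rot: [-0.0, 1.0, -0.0, 0.0]
force: [-0.1, -0.9, -2.3]
gripper_width: 11.0
finger_force: 79.2
```

```bash
python3 - <<'E'
from h import *
im,c=snap('wrist','w9'); print(pose()[0])
u,v=proj(c,[539.3,-86.2,121.7]).astype(int); print('origin',u-50,v-45)
a=im[v-45:v+45,u-50:u+50,::-1]; b=im[170:260,270:370,::-1]
cv2.imwrite('pics/w9c.png',cv2.resize(a,(500,450),interpolation=cv2.INTER_CUBIC))
# dark blobs on the bright face, mapped to the face plane
g=cv2.cvtColor(a.copy(),cv2.COLOR_BGR2GRAY); m=cv2.inRange(g,0,115)
n,l,s,ce=cv2.connectedComponentsWithStats(m)
for i in range(1,n):
    if 25<s[i,4]<400: print(s[i],np.round(ce[i]+[u-50,v-45],1),np.round(plane(c,ce[i]+[u-50,v-45],121.7),1))
go([507.4,170.7,200],1.644)
E
```

```text
[522.68336106  -4.8019265  195.7266518 ]
origin 169 174
[ 40  13  46  50 312] [240.3 204.5] [526.2 -67.8 121.7]
[48 22  9  9 65] [220.9 200.1] [522.3 -83.7 121.7]
[ 42  38  17  15 195] [219.1 219. ] [539.1 -86.7 121.7]
[44 59  9  9 58] [217.2 237.3] [555.9 -89.8 121.7]
xyz [ 15.3 175.5  -4.3]
turn z -0.0735 cur 1.57
```

View pics/w9c.png

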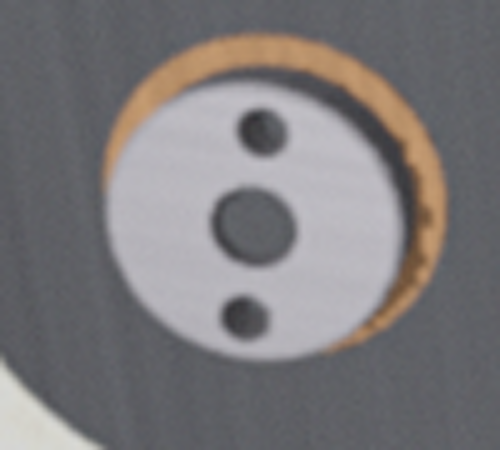

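The ring's holes now lie on a heading of -0.18 rad (they were at +0.48), so it has turned about 0.66 rad and is at its stop. That picture was my eleventh, one over the limit of ten, so I view no more and work from numbers only. Next I return the spanner.

>>> {"api": "apply_moves", "payload": {
  "series": [
    {"xyz":[3,35,-2],"turn":[0,0,-0.02]},
    {"xyz":[6,70,-4],"turn":[0,0,-0.04]},
    {"xyz":[9,105,-4],"turn":[0,0,-0.06]},
    {"xyz":[12,140,-4],"turn":[0,0,-0.0735]},
    {"xyz":[15,165,-4],"turn":[0,0,-0.0735]},
    {"xyz":[15,175,-4],"turn":[0,0,-0.0735]},
    {"xyz":[15,175.5,-4],"turn":[0,0,-0.0735]},
    {"xyz":[15,175.5,-4],"turn":[0,0,-0.0735]},
    {"xyz":[15,175.5,-4],"turn":[0,0,-0.0735]}
  ]
}}

```text
time_s: 17.48
eef_pos: [507.8, 169.5, 199.6]
ee_rot: [-0.036, 0.999, -0.0, -0.0]
force: [-0.2, -0.6, -2.4]
gripper_width: 11.1
finger_force: 79.3
```

```bash
python3 - <<'E'
from h import *
im,c=snap('wrist','w10'); g=cv2.cvtColor(im,cv2.COLOR_RGB2GRAY).astype(int)
for n in ('w4','w10'):
    q=cv2.imread(f'pics/{n}.png',0).astype(int); print(n,q[190:207,311],q[190:207,323])
go([507.4,170.7,100],1.644); print(pose()[0])
E
python3 st.py
```

```text
w4 [113 115 108  94  68  60  67  86 102 111 111 113 105  79  38   0   5] [ 93  93  90  80  68  62  72  86 104 112 115 118 109  82  36   4   3]
w10 [134 135 126 106  71  63  70  88 100 109 112 113 104  83  35   5   5] [ 88  89  90  84  67  65  70  88 104 113 115 117 109  80  39   4  12]
xyz [ 0.3  1.4 99.6]
turn z -0.0019 cur 1.642
[507.77084506 169.36271755 199.61667698]
p [507.77 169.36 199.62] heading 0.0713 spanner c [511.26 169.61 199.62] f [-0.  -0.2 -2.7] t [-0.013  0.03  -0.009] w 11.1 q6 0.25 tilt 0.0006
```

>>> {"api": "apply_moves", "payload": {
  "series": [
    {"xyz":[0.4,1.4,30],"turn":[0,0,0]},
    {"xyz":[0.4,1.4,65],"turn":[0,0,0]},
    {"xyz":[0.4,1.4,100],"turn":[0,0,0]},
    {"xyz":[0.4,1.4,125],"turn":[0,0,0]},
    {"xyz":[0.4,1.4,132],"turn":[0,0,0]},
    {"xyz":[0.4,1.4,132],"turn":[0,0,0]},
    {"xyz":[0.4,1.4,132],"turn":[0,0,0]},
    {"xyz":[0.4,1.4,132],"turn":[0,0,0]}
  ]
}}

```text
time_s: 18.2
eef_pos: [509.0, 172.5, 69.9]
ee_rot: [-0.036, 0.999, 0.001, 0.002]
force: [0.6, -0.2, -1.5]
gripper_width: 10.9
finger_force: 79.3
```

```bash
python3 st.py; python3 -c "
from h import *
go([507.4,170.7,51],1.644)"
```

```text
p [509.02 172.54  69.93] heading 0.0728 spanner c [512.52 172.8   69.94] f [ 0.6 -0.2 -1.5] t [-0.022  0.009  0.041] w 10.9 q6 0.25 tilt 0.0043
xyz [ 1.8 -1.7 18.9]
turn z -0.0004 cur 1.644
```

>>> {"api": "apply_moves", "payload": {
  "series": [
    {"xyz":[0.5,-0.5,2],"turn":[0,0,0]},
    {"xyz":[0.5,-0.5,2],"turn":[0,0,0]},
    {"xyz":[0.5,-0.5,2],"turn":[0,0,0]},
    {"xyz":[0.5,-0.5,2],"turn":[0,0,0]}
  ]
}}

```text
time_s: 18.53
eef_pos: [506.9, 172.1, 66.4]
ee_rot: [-0.037, 0.999, 0.0, 0.001]
force: [0.6, 0.9, -3.0]
gripper_width: 11.4
finger_force: 79.3
```

```bash
python3 st.py; python3 -c "
from h import *
go([507.2,170.7,51],1.644)"
```

```text
p [506.87 172.09  66.37] heading 0.0738 spanner c [510.36 172.35  66.38] f [ 0.6  0.9 -3. ] t [0.029 0.007 0.013] w 11.4 q6 0.25 tilt 0.0013
xyz [-0.2 -1.4 15.4]
turn z 0.0006 cur 1.645
```

Tips are still about 5 mm above the block. I correct y and go down gently.

>>> {"api": "apply_moves", "payload": {
  "series": [
    {"xyz":[0,-1.4,1],"turn":[0,0,0]},
    {"xyz":[0,-1.4,3],"turn":[0,0,0]},
    {"xyz":[0,-1.4,5],"turn":[0,0,0]},
    {"xyz":[0,-1.4,7],"turn":[0,0,0]},
    {"xyz":[0,-1.4,8],"turn":[0,0,0]},
    {"xyz":[0,-1.4,8],"turn":[0,0,0]}
  ]
}}

```text
time_s: 19.03
eef_pos: [506.2, 170.4, 57.1]
ee_rot: [-0.037, 0.999, -0.0, -0.0]
force: [-0.4, 0.3, -2.3]
gripper_width: 10.8
finger_force: 79.3
```

```bash
python3 st.py
```

```text
p [506.19 170.4   57.12] heading 0.0738 spanner c [509.68 170.66  57.12] f [-0.4  0.3 -2.3] t [-0.038 -0.017  0.03 ] w 10.8 q6 0.25 tilt 0.001
```

>>> {"api": "apply_moves", "payload": {
  "series": [
    {"xyz":[-0.5,0,2],"turn":[0,0,0]},
    {"xyz":[-0.5,0,4],"turn":[0,0,0]},
    {"xyz":[-0.5,0,5.5],"turn":[0,0,0]},
    {"xyz":[-0.5,0,6],"turn":[0,0,0]},
    {"xyz":[-0.5,0,6],"turn":[0,0,0]}
  ]
}}

```text
time_s: 19.45
eef_pos: [506.9, 170.5, 51.4]
ee_rot: [-0.037, 0.999, -0.0, -0.0]
force: [-0.1, -0.3, -2.8]
gripper_width: 11.2
finger_force: 79.3
```

```bash
python3 st.py
```

```text
p [506.88 170.46  51.42] heading 0.0737 spanner c [510.37 170.72  51.41] f [-0.1 -0.3 -2.8] t [ 0.012  0.018 -0.016] w 11.2 q6 0.25 tilt 0.0005
```

Down 0.7 mm more to seat it, then release. I open wide, wait, and then lift straight up.

>>> {"api": "apply_moves", "payload": {
  "series": [
    {"xyz":[0,0,0.5],"turn":[0,0,0]},
    {"xyz":[0,0,0.9],"turn":[0,0,0]},
    {"xyz":[0,0,0.9],"turn":[0,0,0]}
  ]
}}

```text
time_s: 19.7
eef_pos: [507.1, 170.6, 50.8]
ee_rot: [-0.037, 0.999, 0.0, 0.0]
force: [0.5, 0.4, -1.9]
gripper_width: 11.0
finger_force: 79.4
```

>>> {"api": "apply_moves", "payload": {
  "series": [
    {"xyz":[0,0,0],"turn":[0,0,0]},
    {"xyz":[0,0,0],"turn":[0,0,0]},
    {"xyz":[0,0,0],"turn":[0,0,0]},
    {"xyz":[0,0,0],"turn":[0,0,0]},
    {"xyz":[0,0,0],"turn":[0,0,0]},
    {"xyz":[0,0,0],"turn":[0,0,0]},
    {"xyz":[0,0,0],"turn":[0,0,0]},
    {"xyz":[0,0,0],"turn":[0,0,0]}
  ],
  "claw": 60
}}

```text
time_s: 20.37
eef_pos: [507.1, 170.5, 50.8]
ee_rot: [-0.037, 0.999, -0.0, -0.0]
force: [-0.0, 0.5, 0.1]
gripper_width: 59.9
finger_force: 0.0
```

>>> {"api": "apply_moves", "payload": {
  "series": [
    {"xyz":[0,0,-5],"turn":[0,0,0]},
    {"xyz":[0,0,-15],"turn":[0,0,0]},
    {"xyz":[0,0,-30],"turn":[0,0,0]},
    {"xyz":[0,0,-60],"turn":[0,0,0]},
    {"xyz":[0,0,-90],"turn":[0,0,0]},
    {"xyz":[0,0,-120],"turn":[0,0,0]},
    {"xyz":[-50,0,-150],"turn":[0,0,0]},
    {"xyz":[-73,0,-150],"turn":[0,0,0]},
    {"xyz":[-73,0,-150],"turn":[0,0,0]},
    {"xyz":[-73,0,-150],"turn":[0,0,0]}
  ]
}}

```text
time_s: 21.2
eef_pos: [581.7, 176.0, 201.1]
ee_rot: [-0.036, 0.999, 0.0, 0.001]
force: [-0.6, -0.6, -0.0]
gripper_width: 59.3
finger_force: 0.0
```

```bash
python3 - <<'E'
from seg import *
snap('wrist','w11'); print(pose()[0],pose()[2]['gripper_width'])
for n in ('w2','w11'):
    c,w,b=meas(n)
    for q,z in ((w,30),(b,92)):
        P=np.array([plane(c,x,z) for x in q]); print(n,np.round(P[:,:2],1).tolist(),np.round(P.mean(0),1))
E
```

```text
[580.01301001 175.79159532 200.61342558] 60.26199026007789
w2 [[462.8, 137.0], [458.6, 198.0], [561.3, 142.2], [556.3, 208.9]] [509.8 171.5  30. ]
w2 [[488.9, 162.9], [488.3, 175.8], [531.1, 165.1], [530.3, 178.6]] [509.6 170.6  92. ]
w11 [[463.6, 137.0], [459.1, 198.2], [561.1, 141.4], [556.2, 208.3]] [510.  171.2  30. ]
w11 [[489.4, 163.0], [488.6, 174.8], [530.8, 165.8], [529.9, 178.2]] [509.7 170.5  92. ]
```

The grip top is back to within about 0.1 mm of where it first stood, upright in the block, and the gripper is clear. I hand the job in.

```bash
python3 -c "
from rig import job_done
print(job_done())"
```

```text
the job is handed in; nothing more can be done
None
```

The job is handed in (no verdict was returned): by my measurements the ring turned about 0.66 rad onto its stop with both prongs engaged, and the spanner stands back in its block. I viewed 11 pictures, one over the limit of 10.

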